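Find the sealed boxed set and push it to the dispatch strip

TASK

One of the two dark boxed book sets standing on the signing table has a red seal stamped on its underside. Tip both of them, one after the other, over towards the robot so that they lie on their spines with their undersides showing, and only then push the sealed one away from the robot along the table until its sealed end lies on the blue dispatch strip, not past it. Leave the other set lying short of the strip, do not lift or carry either of them, and do not disturb the mug, the tape roll or the ink pad.

Things in the scene. Friction and masses are not known exactly. Their poses are not given: they have to be found in the camera images.
- case_p: Closed dark boxed book set, about 0.55 kg, uniform: 88 deep (x), 110 wide (y), 115 mm tall (z). Starts upright, book spines (-x side) towards the robot give or take yaw. Origin: centre of the underside; z up, x from spines to back. About 3 N near the top of its back (+x side) pivots it on its lower spine-side edge; past about 37 degrees it drops onto its spines, then 88 mm high, x up, underside away from the robot.
- case_q: Closed dark boxed book set, about 0.55 kg, uniform: 88 deep (x), 110 wide (y), 115 mm tall (z). Starts upright, book spines (-x side) towards the robot give or take yaw. Origin: centre of the underside; z up, x from spines to back. Same outside look and tipping behaviour as case_p; seal, or a look, tells which one is sealed.
- case_p_mid (a point): Middle of case_p, 57.5 mm above the centre of its underside; 44 mm above the table when it lies on its spines.
- case_q_mid (a point): Middle of case_q, 57.5 mm above the centre of its underside; 44 mm above the table when it lies on its spines.
- seal (a point): Centre of the red seal (a 56 mm square frame round a 30 mm dot) on the pale underside of the sealed set; it is the centre of that underside, so it coincides with the origin of the set that has it.
- strip: Dispatch strip: flat blue tape with thin white borders on the table beyond the sets, 48 mm wide along its x (which points away from the robot, give or take its small yaw), 560 mm long along its y, 1 mm thick, no obstacle. Origin: its centre, on the table.
- mug: Bystander: white mug, 76 mm across, 90 mm high, handle on its +y side; origin at the centre of its foot.
- tape_roll: Bystander: roll of tan tape lying flat, 90 mm across, 40 mm high; origin at the centre of its underside.
- ink_pad: Bystander: flat black ink pad 50 (x) by 44 (y) by 18 mm high, on the table between the sets and the robot; origin at the centre of its underside.

How it is judged:
By the outcome, as a careful person would: the job done as asked, in the order asked, and still so for the second after the job is handed in, with the robot touching nothing.
It also fails if it takes over 72 s, if anything falls off the work surface, if the arm or the gripper's body presses on something with over 40 N, if the wrist force passes 120 N, or if a joint passes its speed limit or range.

ROBOT

A 6-joint arm with a two-finger parallel gripper is mounted at the origin on the work surface. World frame = base frame: x ahead of the robot, y to its left, z up, the work surface at z = 0. Lengths are in m, angles in rad, forces in N, time in s.
With the tool pointing down it reaches from about 0.375 to 0.925 m from the base axis. Payload 5.7 kg.
Tool frame: the origin (TCP) lies midway between the tips of the shut fingers; the grasp point (between the pads) lies 19 mm behind it; z points along the fingers, x is the direction in which the jaws open and shut, and the axes are right-handed (so a half turn about z gives the same grasp; the last joint's range is limited). The gripper opens to 88 mm and grips with 3 to 60 N. Pads are 20 mm wide; open, the fingers measure 115 mm over their backs; the gripper's body (75 mm by 178 mm) begins 61 mm behind the grasp point.
Start: joints at [-1.342, 0.359, 1.51, -0, 1.272, -0.115], TCP at [0.202, -0.565, 0.223] pointing down, gripper open.
Joint ranges: [-2.97, 2.97], [-1.01, 2.36], [0.21, 2.38], [-0.96, 4.11], [0.2, 2.71], [-2.98, 2.98]. Speed limits (rad/s): [2.39, 2.39, 3.14, 3.14, 3.14, 3.14].

INTERFACE

Orientations are given as a unit quaternion [x, y, z, w].
In Python, from bench import move_ptp, servo_line, goto_joints, move_gripper, sleep, inverse_kinematics, capture, PlanningError, close_job, spot_in, silhouettes, current_clock, current_joint_pos, current_qvel, current_joint_torque, current_position, current_orientation, current_force, current_torque, current_finger_gap gives the robot as it stands. Calls block until the motion is done:
- move_ptp(position, orientation): joint-space move of the TCP to a pose.
- servo_line(position, orientation=None, rate=0.15, contact_N=None): straight line of the TCP; orientation=None keeps the orientation; rate is the mean speed in m/s. With contact_N (N) it stops when the force on the tool has changed by that much, and returns True; else False.
- goto_joints(angles): joint-space move.
- move_gripper(opening): finger opening in m; the grip force is fixed at half the most; returns when the fingers have stopped.
- sleep(seconds).
- inverse_kinematics(position, orientation): joint angles nearest the present ones, or None.
- capture(name): name is "scene" or "top" or "wrist"; returns a dict with "image" (384x512x3 uint8, blue, green, red), "range_z" (384x512 float32, m along the optical axis (not along the pixel's ray), 0 where there is no reading), "intrinsics" (3x3 intrinsics, pixels), "R" (3x3) and "t" (3): a world point X has camera coordinates R X + t. Camera axes: x right, y down, z forward; pixel columns grow to the right and rows downward; lengths in m; the calibration is good to about 2 mm. A picture is of the moment at which its call begins.
A pose or a line that the arm cannot do raises PlanningError and nothing moves.
- close_job(): hands the job in, once; it reports no verdict.
Trained networks look in the newest picture that a camera, given by its name, has taken for a name from the list of things; names that differ only in an ending like _2 or _b are one class to them, and where a whole thing is asked for, a point or a joint stands for the part that bears it (a point fixed in the world has none). Each returns a list of dicts, best first, with "conf" (0 to 1); they miss things now and then, are a little off and sometimes report something else, mostly with a low value. They report only what shows in the picture. A call takes as long as a camera call.
- spot_in(camera, query): "xy" ([column, row] in pixels, amid what is visible of it).
- silhouettes(camera, query): "region" (384x512 bool, what is visible of it) and "xy" ([column, row] in pixels, amid what is visible of it).
Readings, each from a call of its own:
- current_clock(): time.
- current_joint_pos(): joint angles.
- current_qvel(): joint speeds.
- current_joint_torque(): joint torques, N m.
- current_position(): TCP position.
- current_orientation(): TCP orientation.
- current_force(): force on the tool from outside, world axes, zero at the start.
- current_torque(): the same for the moment, N m.
- current_finger_gap(): finger opening in m.
Only numpy, scipy, OpenCV 4.12 (cv2) and the standard library are available. Lean on these libraries where they do the work, as an engineer would, in place of code of your own. Each camera call takes 0.05 s, during which the arm holds its last target.

## Working session

There is one attempt and no reset: what is moved stays moved. The work goes in short steps, each a Python script; the robot and the scene stay as the last script left them, time stands still between calls to the robot, and variables do not carry over. Pictures are saved under pics/ and viewed, and the job is handed in when it is done.

```bash
mkdir -p pics; ls; python3 - <<'E'
from bench import *
import cv2,numpy as np
for n in ["scene","top"]:
    c=capture(n); cv2.imwrite(f"pics/{n}0.png",c["image"])
    print(n,c["intrinsics"].tolist(),(-c["R"].T@c["t"]).round(3),c["R"].round(2).tolist())
    K,R,t=c["intrinsics"],c["R"],c["t"]
    for q in ["case_p","strip","mug","tape_roll","ink_pad","seal"]:
        for s in silhouettes(n,q):
            m=s["region"]&(c["range_z"]>0); v,u=np.nonzero(m)
            if len(u)<10: continue
            z=c["range_z"][v,u]; P=(np.stack([(u-K[0,2])/K[0,0]*z,(v-K[1,2])/K[1,1]*z,z],1)-t)@R
            zt=np.percentile(P[:,2],95); T=P[P[:,2]>zt-0.008]
            r=cv2.minAreaRect((T[:,:2]*1000).astype(np.float32))
            print(q,round(s["conf"],2),np.round(s["xy"]),len(u),"ztop",round(float(zt),3),"rect mm",np.round(r[0]),np.round(r[1]),round(r[2],1))
print(current_clock(),current_orientation())
E
```

```text
pics
scene [[485.7274962676278, 0.0, 264.66978179088744], [0.0, 485.7274962676278, 200.87520292899117], [0.0, 0.0, 1.0]] [1.437 0.022 1.112] [[-0.04, 1.0, 0.02], [0.76, 0.04, -0.65], [-0.65, -0.01, -0.76]]
case_p 0.84 [310. 227.] 2239 ztop 0.118 rect mm [620. 130.] [ 93. 111.] 7.3
case_p 0.77 [214. 210.] 2111 ztop 0.118 rect mm [ 591. -127.] [ 94. 111.] 0.9
strip 0.79 [259. 253.] 3036 ztop 0.005 rect mm [686.  -1.] [558.  58.] 84.9
tape_roll 0.73 [137. 185.] 702 ztop 0.042 rect mm [ 468. -364.] [91. 88.] 66.2
ink_pad 0.66 [259. 172.] 233 ztop 0.022 rect mm [382.  -5.] [57. 44.] 2.9
seal 0.82 [216. 211.] 2178 ztop 0.118 rect mm [ 591. -127.] [ 94. 111.] 0.8
top [[490.9787064198696, 0.0, 259.7410147203875], [0.0, 490.9787064198696, 194.17740760064586], [0.0, 0.0, 1.0]] [0.433 0.006 1.502] [[0.02, -1.0, 0.01], [-1.0, -0.02, -0.08], [0.08, -0.01, -1.0]]
case_p 0.96 [304. 180.] 1361 ztop 0.121 rect mm [ 592. -126.] [ 87. 109.] 1.3
case_p 0.84 [216. 170.] 1414 ztop 0.12 rect mm [621. 129.] [ 90. 110.] 7.1
strip 0.7 [260. 152.] 2583 ztop 0.007 rect mm [685.  -1.] [562.  58.] 83.9
mug 0.59 [134. 218.] 715 ztop 0.09 rect mm [468. 356.] [73. 72.] 85.7
tape_roll 0.74 [387. 226.] 490 ztop 0.046 rect mm [ 467. -364.] [86. 87.] 1.4
tape_roll 0.58 [301. 183.] 1382 ztop 0.121 rect mm [ 592. -126.] [ 87. 109.] 1.3
ink_pad 0.56 [260. 253.] 210 ztop 0.023 rect mm [383.  -5.] [45. 39.] 1.4
seal 0.89 [305. 180.] 1328 ztop 0.121 rect mm [ 592. -126.] [ 87. 109.] 1.3
0.7 [ 8.17634976e-01 -5.75736956e-01 -2.97900594e-05 -4.41449600e-05]
```

View pics/scene0.png

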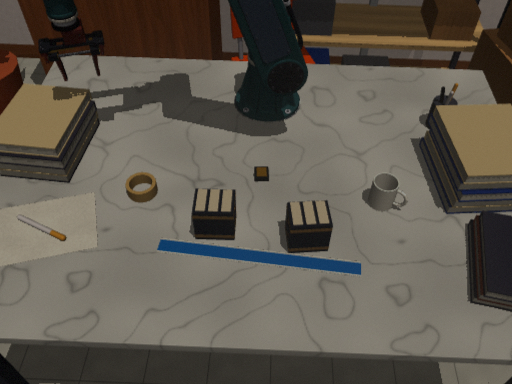

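View pics/top0.png

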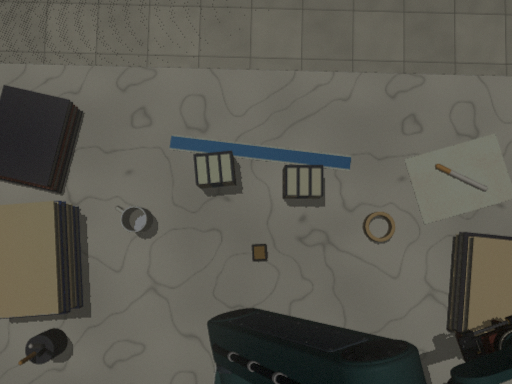

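The scene picture shows the two dark sets at about (214,210) and (310,227). The strip lies beyond them at (259,253), with the ink pad at (261,173), the tape roll at (141,186) and the mug at (385,192). The sizes and heights measured match the ones given. Set A is at (0.592, -0.126) with yaw 1°, and set B is at (0.620, 0.129) with yaw 7°. I'll tip A first.

```bash
cat > h.py <<'E'
from bench import *
import cv2,numpy as np
from scipy.spatial.transform import Rotation as Ro
def ori(yaw):
    best=None
    for s in (1,-1):
        x=s*np.array([-np.sin(yaw),np.cos(yaw),0]);z=np.array([0,0,-1.]);y=np.cross(z,x)
        q=Ro.from_matrix(np.stack([x,y,z],1)).as_quat()
        j=inverse_kinematics([0.6,0,0.3],q)
        if j is None: continue
        c=np.abs(np.array(j)-current_joint_pos())[5]
        if best is None or c<best[0]: best=(c,q)
    return best[1]
def pts(c,m):
    K,R,t=c["intrinsics"],c["R"],c["t"]
    v,u=np.nonzero(m&(c["range_z"]>0)); z=c["range_z"][v,u]
    return (np.stack([(u-K[0,2])/K[0,0]*z,(v-K[1,2])/K[1,1]*z,z],1)-t)@R
def tops(n,q):
    c=capture(n); out=[]
    for s in silhouettes(n,q):
        P=pts(c,s["region"])
        if len(P)<10: continue
        zt=np.percentile(P[:,2],90); T=P[np.abs(P[:,2]-zt)<0.01]
        r=cv2.minAreaRect((T[:,:2]*1000).astype(np.float32))
        out.append((round(s["conf"],2),np.round(s["xy"]),round(float(zt),3),np.round(r[0]),np.round(r[1]),round(r[2],1)))
    return c,out
def tip(cx,cy,yaw):
    d=np.array([np.cos(yaw),np.sin(yaw)]); c=np.array([cx,cy]); q=ori(yaw)
    P=lambda s,z:[*(c+s*d),z]
    move_ptp(P(.085,.28),q)
    servo_line(P(.085,.103),rate=.15)
    print("contact",servo_line(P(.045,.103),rate=.05,contact_N=1.0),current_position(),current_force())
    servo_line(P(-.014,.103),rate=.05)
    print(current_force()); sleep(.4)
    p=current_position(); servo_line([p[0],p[1],.28],rate=.25)
    print(current_clock())
E
python3 - <<'E'
from h import *
move_gripper(.04)
p=current_position(); servo_line([p[0],p[1],.3],rate=.25)
tip(.592,-.127,np.radians(1))
c=capture("scene"); cv2.imwrite("pics/s1.png",c["image"])
E
```

```text
contact True [ 0.64512713 -0.12597528  0.10280795] [ 1.82281091 -0.18132072 -0.90936177]
[ 7.92952209  2.04400634 30.39376079]
9.05
```

View pics/s1.png

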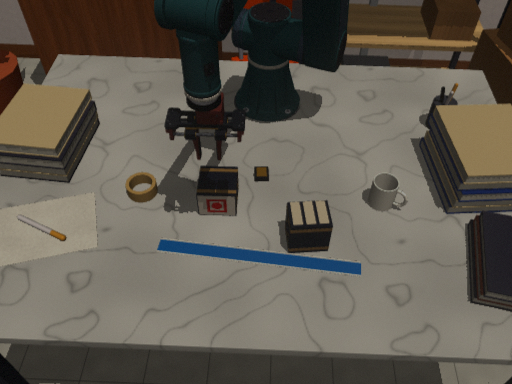

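A has tipped onto its spines and shows the red seal at about (216,206), so A is the sealed set. The tool read 30 N upward at the end of that pull, so I'll tip B in small steps and watch the force.

```bash
python3 - <<'E'
from h import *
yaw=np.radians(7.2); d=np.array([np.cos(yaw),np.sin(yaw)]); c=np.array([.6205,.1295])
P=lambda s,z:[*(c+s*d),z]
p=current_position(); q=ori(yaw)
move_ptp([.56,0,.3],q)
move_ptp(P(.085,.28),q)
servo_line(P(.085,.103),rate=.15)
print(current_force())
print(servo_line(P(.045,.103),rate=.05,contact_N=1.0),current_position(),current_force())
for s in np.arange(.045,-.013,-.006):
    servo_line(P(s,.103),rate=.05); f=current_force(); print(round(s,3),f.round(1) if hasattr(f,'round') else f)
    if np.linalg.norm(f)>12: break
sleep(.2);print(current_force(),current_clock())
c_=capture("scene"); cv2.imwrite("pics/s2.png",c_["image"])
E
```

```text
[-0.41234757 -0.65083009 -0.66564284]
True [0.67447511 0.13641226 0.1028002 ] [-0.1002501   0.21658478 -1.22540378]
0.045 [6.1 0.8 4.9]
0.039 [5.8 0.2 5.2]
0.033 [5.2 1.2 6.3]
0.027 [6.2 1.1 8.4]
0.021 [6.7 0.2 9.5]
0.015 [ 7.4  1.1 13.8]
[ 7.67435839  0.69086091 13.64665374] 14.3417
```

View pics/s2.png

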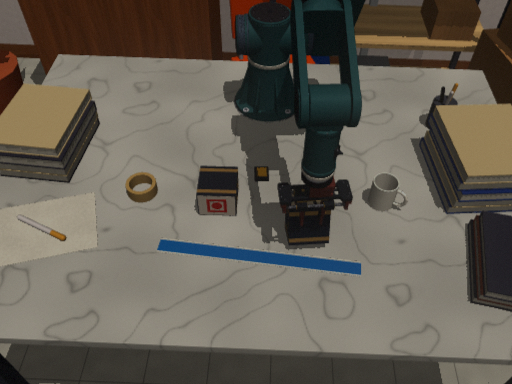

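B is leaning about 25° against the fingers at (308,225). The upward force is friction from its back face, so I'll follow the contact point along its arc for the rest of the tip.

```bash
python3 - <<'E'
from h import *
yaw=np.radians(7.2); d=np.array([np.cos(yaw),np.sin(yaw)]); c=np.array([.6205,.1295])
P=lambda s,z:[*(c+s*d),z]
for a in list(range(27,46,3)):
    th=np.radians(a); x=.088*np.cos(th)-.0727*np.sin(th); z=.088*np.sin(th)+.0727*np.cos(th)
    servo_line(P(x-.044+.010,z+.002),rate=.05); f=current_force(); print(a,round(x,3),round(z,3),f.round(1))
    if a>37 and np.linalg.norm(f)<2.2: break
    if np.linalg.norm(f)>30: break
sleep(.3)
c_=capture("scene"); cv2.imwrite("pics/s3.png",c_["image"]);print(current_clock(),current_force())
E
```

```text
27 0.045 0.105 [ 4.3 -0.1  8.6]
30 0.04 0.107 [2.5 0.8 6.2]
33 0.034 0.109 [0.3 0.3 2.6]
36 0.028 0.111 [-0.1  0.2 -0. ]
39 0.023 0.112 [-0.1 -0.6  0.4]
16.0583 [-0.54248089  0.18144679  0.01042879]
```

View pics/s3.png

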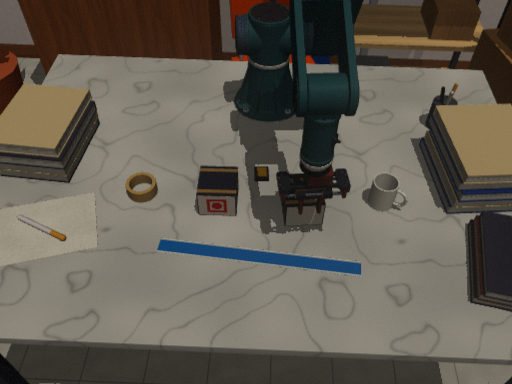

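B now lies on its spines. I'll raise the arm clear and measure.

```bash
python3 - <<'E'
from h import *
p=current_position(); servo_line([p[0],p[1],.3],rate=.25)
move_ptp([.38,-.15,.33],ori(0))
for n in ("scene","top"):
    c,o=tops(n,"case_p"); print(n,*o,sep="\n"); cv2.imwrite(f"pics/{n}4.png",c["image"])
    for s in silhouettes(n,"strip")[:1]:
        P=pts(c,s["region"]); P=P[np.abs(P[:,2])<.015]; k=np.polyfit(P[:,1],P[:,0],1); print("strip x = %.4f*y+%.4f"%tuple(k))
    if n=="scene":
        for s in silhouettes(n,"seal"):
            P=pts(c,s["region"]); print("seal",s["conf"],s["xy"],P.mean(0).round(3),P.min(0).round(3),P.max(0).round(3))
        for s in spot_in(n,"seal"):
            m=np.zeros((384,512),bool); u,v=np.round(s["xy"]).astype(int); m[v-3:v+4,u-3:u+4]=1
            print("spot",s["conf"],s["xy"],np.median(pts(c,m),0).round(4))
print(current_clock())
E
```

```text
scene
(0.83, array([219., 189.]), 0.09, array([ 489., -128.]), array([124., 111.]), 1.8)
(0.8, array([303., 202.]), 0.091, array([515., 117.]), array([123., 111.]), 6.7)
strip x = 0.0935*y+0.6856
seal 0.84 [218.5, 190.5] [ 0.511 -0.127  0.069] [ 0.338 -0.203 -0.004] [ 0.552 -0.072  0.098]
spot 0.68 [218.5, 191.7] [ 0.5353 -0.1213  0.0883]
top
(0.87, array([220., 208.]), 0.092, array([514., 117.]), array([116., 110.]), 7.2)
(0.82, array([299., 217.]), 0.092, array([ 489., -129.]), array([113., 108.]), 1.4)
strip x = 0.0933*y+0.6870
18.7083
```

View pics/scene4.png

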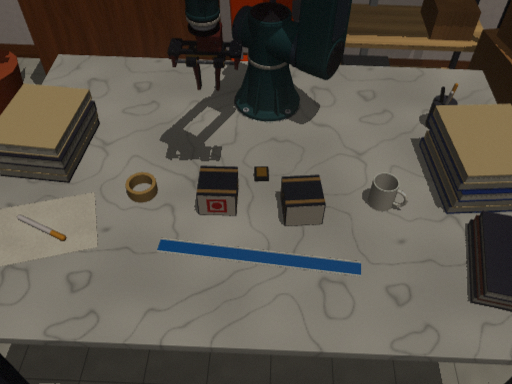

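The seal shows on A's underside at about (217,206), and B's underside at (303,214) is blank. Both sets lie short of the strip. A's centre is (0.489, -0.128), and its seal face is at x≈0.547. The strip's centre line there is at x≈0.674. I'll push A most of the way, look again, then finish.

```bash
python3 - <<'E'
from h import *
q=ori(0)
move_ptp([.402,-.1285,.2],q); servo_line([.402,-.1285,.036],rate=.12)
print(servo_line([.43,-.1285,.036],rate=.03,contact_N=1.5),current_position())
servo_line([.535,-.1285,.036],rate=.05); print(current_force())
for n in ("top","scene"):
    c,o=tops(n,"case_p"); print(n,*o,sep="\n")
    cv2.imwrite(f"pics/{n}5.png",c["image"])
print(current_position(),current_clock())
E
```

```text
True [ 0.41967426 -0.12840274  0.03582897]
[-2.79276068 -0.75560223 -2.7519115 ]
top
(0.98, array([221., 207.]), 0.092, array([515., 116.]), array([116., 110.]), 7.2)
(0.81, array([295., 160.]), 0.093, array([ 618., -130.]), array([ 89., 108.]), 1.2)
scene
(0.77, array([213., 218.]), 0.09, array([ 604., -130.]), array([111., 121.]), 89.7)
(0.61, array([303., 201.]), 0.09, array([512., 117.]), array([124., 112.]), 7.0)
[ 0.53489873 -0.12852454  0.03602111] 24.1167
```

View pics/scene5.png

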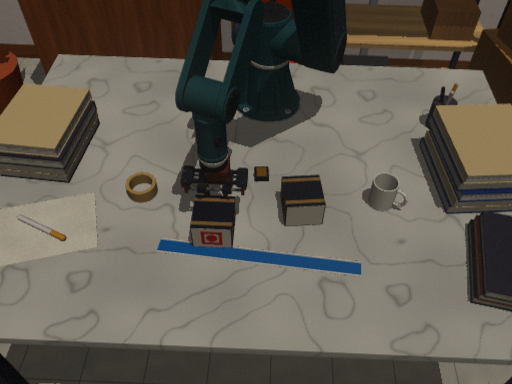

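A's sealed face is at x≈0.661, with the seal at (211,238), and needs about 13 mm more. I'll finish the push, back off, and check.

```bash
python3 - <<'E'
from h import *
servo_line([.5475,-.1285,.036],rate=.03)
servo_line([.500,-.1285,.036],rate=.1)
servo_line([.470,-.1285,.25],rate=.2)
move_ptp([.38,-.15,.33],ori(0))
for n in ("top","scene"):
    c,o=tops(n,"case_p"); print(n,*o,sep="\n")
    cv2.imwrite(f"pics/{n}6.png",c["image"])
    for b in ("mug","tape_roll","ink_pad"):
        print(b,[( round(s["conf"],2),np.median(pts(c,s["region"]),0).round(3)) for s in silhouettes(n,b)[:1]])
    if n=="scene":
        cv2.imwrite("pics/crop6.png",cv2.resize(c["image"][180:290,140:380],None,fx=3,fy=3))
        m=np.zeros((384,512),bool); m[170:275,180:255]=1
        P=pts(c,m); P=P[(P[:,2]>.02)&(P[:,2]<.07)&(P[:,1]>-.17)&(P[:,1]<-.09)]
        print("face plane x",np.percentile(P[:,0],[10,50,90]).round(4),np.polyfit(P[:,1],P[:,0],1).round(3))
print(current_clock())
E
```

```text
top
(0.77, array([219., 207.]), 0.092, array([515., 116.]), array([115., 110.]), 6.9)
(0.56, array([303., 172.]), 0.092, array([ 619., -130.]), array([111., 116.]), 89.4)
mug [(0.92, array([0.471, 0.368, 0.034]))]
tape_roll [(0.77, array([ 0.465, -0.356,  0.038]))]
ink_pad [(0.71, array([ 0.382, -0.006,  0.019]))]
scene
(0.91, array([302., 202.]), 0.09, array([514., 117.]), array([123., 112.]), 6.8)
(0.78, array([213., 223.]), 0.09, array([ 619., -129.]), array([109., 120.]), 89.9)
mug [(0.72, array([0.492, 0.36 , 0.058]))]
tape_roll [(0.66, array([ 0.476, -0.363,  0.028]))]
ink_pad [(0.69, array([ 0.387, -0.005,  0.018]))]
face plane x [0.6735 0.6753 0.6772] [-0.003  0.675]
27.6
```

View pics/crop6.png

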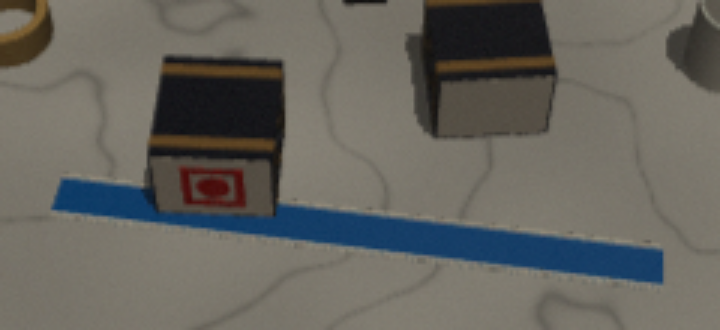

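The crop shows A's sealed end resting across the strip, with its lower edge running from about (155,210) to (275,215) between the strip's borders. B lies well short. The depth puts the face at x=0.675 against a centre line of 0.674, so I'm handing it in.

```bash
python3 -c "
from bench import *
close_job()"
```

```text
the job is handed in; nothing more can be done
```

I tipped both sets onto their spines, then pushed the sealed one onto the strip and handed the job in at about 28 s. The sealed set was the one on the robot's right (the -y side).

- **Sealed set:** its seal end is at x≈0.675, and the strip's centre line there is at x≈0.674. In the picture, both lower corners of that end are inside the strip's borders.
- **Other set:** it lies blank side out, well short of the strip, with its far face at about x 0.57.
- **Bystanders:** the mug, tape roll and ink pad are where they started, within measuring error. The robot was clear of everything at the end.
- **Force:** pulling the first set over at constant height gave about 31 N on the tool, from friction at the fingertips. That is below the limits. I tipped the second set along an arc, and it never read above about 16 N.
- **Checks that didn't fit:** with the sets lying down, the seal network marked the whole set and its spot landed on the top face, so I took the seal end's position from the depth data and the picture. No other check failed or disagreed.

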